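# Click the attenuator paddle to its third stop

### The job

Two look-alike attenuator boxes stand on the bench. On the one with the flat paddle (not the round knob), push the paddle away from you with your fingertips, counting the clicks by feel, and leave it resting in the third click without running past it; then press the round button on the same box all the way down and let go. Only push, never pinch or force the paddle, and leave the other box and the things around alone.

Things in the scene. Friction and masses are not known exactly. Their poses are not given: they have to be found in the camera images.
- paddle_unit: white box with the flat paddle, fixed to the bench, 210 x 96 x 52 mm (x, y, z); origin at the centre of its underside; its +x runs along the slot, away from the robot, the direction the paddle is pushed. Flat top at z = 52 mm with only the paddle (on the slot, y = 0) and the button (centre x = +80 mm, y = 0) on it. Turned by up to 0.4 rad and either left or right of the other box.
- paddle_push (a point): centre of the paddle's near face, the one to push on; moves with the paddle. 20 mm above the box's top. The paddle is an upright grey blade with black plates, 14 mm thick along the travel, 44 mm wide, from 2 to 40 mm above the box's top (its plates from 4 to 36 mm). Pressing fingers on the near and far plate at once is pinching. Axes as the box's.
- paddle (a joint): travel of the paddle along the box's +x from its near end stop (m), 0 to 0.100. Starts between 0 and 0.008, before the first tooth, and stays where it is left there. Clicks 1, 2, 3, 4 seat near 0.034, 0.054, 0.074, 0.094, but all four shifted together by up to 5 mm either way from case to case, so feel tells; each tooth's crest lies 10 mm before its seat.
- paddle_mid (a point): middle of the paddle's blade, 7 mm behind the pushed face. How it feels: teeth are 20 mm apart; a tooth takes a push that rises at once to about 5 to 8 N and falls away over 10 mm to nothing at its crest; past it the paddle jumps some 10 mm ahead of the finger and seats itself midway to the next tooth: one click. Before the first tooth 1 N moves it.
- paddle_button (a joint): round black push button on the paddle's box, 26 mm across, at the far end: 0 up, 0.005 m fully down; springs back; fully down takes 4 N
- paddle_button_top (a point): centre of that button's top face
- knob_unit: the look-alike box with a round knob instead of a paddle, same sizes and frame; leave it alone
- knob (a joint): travel of its round knob (m), 0 to 0.100, stiff slide; leave as found
- knob_button (a joint): its push button, 0 up, 0.005 m down; not to be pressed
- beaker: clear beaker, 53 mm across, 69 mm tall, loose, origin at its underside; bystander
- cup: white sample cup, 47 mm across, 39 mm tall, loose, origin at its underside; bystander
- label_roll: roll of white labels standing on end, 60 mm across, 50 mm tall, loose, origin at its underside; bystander
- knob_top (a point): centre of the round knob's top face, 40 mm above its box's top

How it is judged (in metres and radians):
On the way, in this order (a step that is already met when the one before it is completed fails the run):
1. the paddle has been pushed to the third click and rests there, no longer touched (value of joint paddle between 0.064 and 0.084 m and velocity of joint paddle between -0.004 and 0.004 m/s and contact force between the fingers and paddle below 0.1 N), for 0.2 s.
2. then the button on the paddle's box is pressed down (value of joint paddle_button above 0.004 m), for 0.05 s.
At the end, for the whole second after the job is handed in: the paddle rests by itself in its third click (joint between 0.064 and 0.084 m; only the third seat of any box lies there), and the button on its box is up again (within 1 mm) after having been pressed at least 4 mm (value of joint paddle between 0.064 and 0.084 m and velocity of joint paddle between -0.004 and 0.004 m/s and value of joint paddle_button below 0.001 m); the robot touches nothing.
It fails at once if the paddle is run past the third click towards the fourth (beyond 0.086 m) (value of joint paddle above 0.086 m).
It fails at once if the paddle is pinched: fingers press on both of its plates at once (contact force between the fingers and paddle_c1 above 1.5 N and contact force between the fingers and paddle_c2 above 1.5 N).
It fails at once if the paddle is forced with more than 25 N (contact force between the fingers and paddle above 25 N).
It fails at once if the other box is used: its knob shifted by more than 4 mm or its button pressed 2 mm (distance of knob_top from where it was at the start of the episode above 0.004 m or value of joint knob_button above 0.002 m).
It fails at once if a bystander is moved more than 15 mm or lifted (distance of any of beaker, cup, label_roll from where it was at the start of the episode above 0.015 m).
It also fails if it takes over 64 s, if anything falls off the work surface, if the arm or the gripper's body presses on something with over 40 N, if the wrist force passes 120 N, or if a joint passes its speed limit or range.

### The arm

A 6-joint arm with a two-finger parallel gripper is mounted at the origin on a cart in front of the work surface, level with it; the furniture and walls round the work are solid. World frame = base frame: x ahead of the robot, y to its left, z up, the work surface at z = 0. Lengths are in mm, angles in rad, forces in N, time in s.
With the tool pointing down it reaches from about 300 to 850 mm from the base axis. Payload 4.2 kg.
Tool frame: the origin (TCP) lies midway between the tips of the shut fingers; the grasp point (between the pads) lies 19 mm behind it; x points along the fingers, z is the direction in which the jaws open and shut, and the axes are right-handed (so a half turn about x gives the same grasp; the last joint's range is limited). The gripper opens to 91 mm and grips with 3 to 60 N. Pads are 32 mm wide; open, the fingers measure 118 mm over their backs; the gripper's body (76 mm by 178 mm) begins 60 mm behind the grasp point.
Start: joints at [-1.327, 0.32, 1.565, -0, 1.257, -0.02], TCP at [149.934, -555.124, 213.976] pointing down, gripper open.
Joint ranges: [-3.11, 3.11], [-0.84, 2.01], [0.21, 2.61], [-1.34, 4.49], [0.05, 2.63], [-2.56, 2.56]. Speed limits (rad/s): [2.57, 2.57, 3.14, 3.14, 3.14, 3.14].

### API

Orientations are given as a unit quaternion [w, x, y, z].
In Python, from plant import get_obs, get_image, calibration, job gives the robot as it stands. The module is installed in compiled form; this text tells all that it offers.
- The arm moves only by the tool play_rows, never from a script. Its arguments are lists of equal length, an entry for each row: "grip": the opening in per cent of the stroke, from 0 (shut) to 100 (fully open); "dp": the shift along the tool's x, y, z in m, a list of three; "yaw": the turn about the tool's x in degrees. In form: {"grip": [grip, ...], "dp": [[tx, ty, tz], ...], "yaw": [yaw, ...]}. A call has 1 to 12 rows; each row shifts and turns the pose as measured when the row begins, along the tool's axes as they then stand; what a row does not reach is not made up. A row lasts 1/10 s, in which the tool goes at most 50 mm and 8.59 degrees, less where a joint would pass 70% of its speed; a pose out of reach is approached as far as the arm can. A call with a gripper value outside its range is refused whole. The fingers move at their own pace and stop on an object; "squeeze" is the grip in N (left out, the last holds). Time passes only in rows, so rows that do not move let the fingers close. It gives the time, the measured TCP pose, the force and the opening at its end, in the units of the state.
- get_obs(): the state, without advancing time (a new reading comes with each control period).
- get_image(name): name is "scene" or "side" or "wrist"; returns the picture (420x560x3 uint8, blue, green, red); there is no depth.
- calibration(name): a dict with "fx", "fy", "cx", "cy" (pixels), "eye" and "attitude" of the camera in the world; the wrist camera has in their place "mount" (4x4, takes a point from camera to tool coordinates, whose origin is the TCP and whose axes are the tool frame's). Camera axes: x right, y up, looking along -z (the intrinsics and any distortion apply to the point x, -y, -z); pixel columns grow to the right and rows downward; lengths in mm; the calibration is good to about 2 mm. The wrist camera is an equidistant fisheye: a pixel r from the principal point sees the ray r / f radians off the axis. A picture is of the moment at which its call begins: read the wrist's pose just before it. calibration takes no time and is no camera call.
- job.finish_job(): hands the job in, once; it reports no verdict.
The state is a dict: "time": time; "joints": joint angles; "dq": joint speeds; "effort": joint torques, N m; "position": TCP position; "tool_rot": TCP orientation; "force": force on the tool from outside, world axes, zero at the start; "wrist_torque": the same for the moment, N m; "finger_gap": opening from 0.0 (shut) to 1.0 (fully open).
Only numpy, scipy, OpenCV 4.12 (cv2) and the standard library are available. Lean on these libraries where they do the work, as an engineer would, in place of code of your own. Each camera call takes 0.05 s, during which the arm holds its last target.

## Working session

There is one attempt and no reset: what is moved stays moved. The work goes in short steps, Python scripts to look and compute and a tool call to move; the robot and the scene stay as the last step left them, time stands still between calls to the robot, and variables do not carry over. Pictures are saved under pics/ and viewed, and the job is handed in when it is done.

Besides the shell and the picture viewer there is one more tool, called after "Request:" as name(argument=value, ...), one argument or row to a line, values as JSON. play_rows: Moves the arm, as the interface text tells. Its arguments: {"type":"object","properties":{"grip":{"type":"array","items":{"type":"number"}},"dp":{"type":"array","items":{"type":"array","items":{"type":"number"}}},"yaw":{"type":"array","items":{"type":"number"}},"squeeze":{"type":"number"}},"required":["grip","dp","yaw"]}

```bash
mkdir -p pics; python3 - <<'E'
from plant import *
import cv2,json
o=get_obs();print(o)
for n in ["scene","side","wrist"]:
    cv2.imwrite(f"pics/{n}0.png",get_image(n));print(n,calibration(n))
E
```

```text
{'time': 0.0, 'joints': array([-1.32701126e+00,  3.20322822e-01,  1.56567979e+00, -1.10642058e-05,
        1.25737907e+00, -2.00192468e-02]), 'dq': array([-0.00017385,  0.00152079,  0.0008299 , -0.00053869, -0.00077527,
        0.0015232 ]), 'effort': array([-1.88989805e-03, -4.12464094e+01, -2.31975621e+01,  7.25667877e-02,
        4.55107936e-02, -1.45874487e-04]), 'position': array([ 149.80000412, -554.62564312,  213.10222011]), 'tool_rot': array([ 0.56092056,  0.43028724,  0.56191399, -0.429504  ]), 'force': array([ 0.70957026,  0.25508621, -0.22206682]), 'wrist_torque': array([-0.01637573,  0.01110532, -0.0186334 ]), 'finger_gap': 0.9988412336444222}
scene {'fx': 456.2287099499284, 'fy': 456.2287099499284, 'cx': 284.2621895220847, 'cy': 210.7000043482674, 'eye': array([123.25979364, 772.06501912, 687.28005157]), 'attitude': array([-0.25104661, -0.12039335,  0.44509853,  0.85109831])}
side {'fx': 406.03675878747345, 'fy': 406.03675878747345, 'cx': 279.71123593869584, 'cy': 206.38992103974593, 'eye': array([391.87527615, 830.63701487, 455.60074323]), 'attitude': array([-0.1075015 , -0.05229356,  0.52552447,  0.84233773])}
wrist {'fx': 325.19226210127806, 'fy': 325.19226210127806, 'cx': 275.7945681137731, 'cy': 213.1911339894547, 'mount': array([[-5.02055586e-06,  2.77531961e-01, -9.60716405e-01,
        -1.69779950e+02],
       [-3.56805823e-04,  9.60716343e-01,  2.77531945e-01,
         7.83275048e+01],
       [ 9.99999936e-01,  3.44182572e-04,  9.42016897e-05,
         3.96087720e-01],
       [ 0.00000000e+00,  0.00000000e+00,  0.00000000e+00,
         1.00000000e+00]])}
```

View pics/scene0.png

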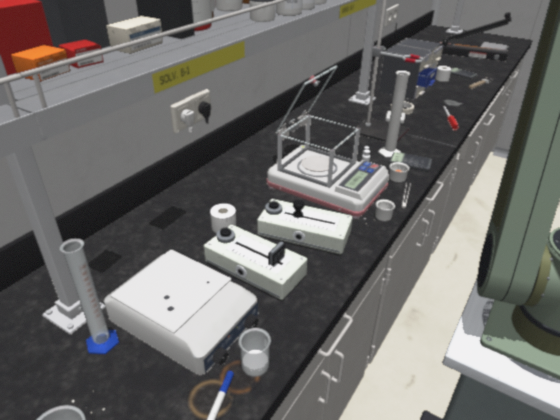

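View pics/side0.png

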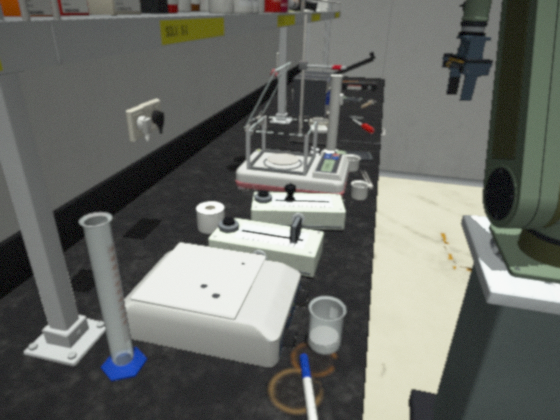

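View pics/wrist0.png

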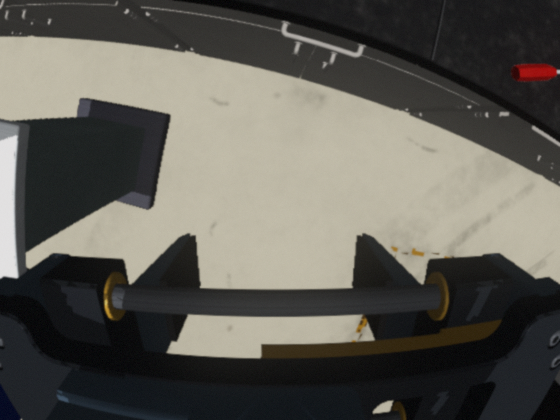

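The scene view shows the paddle box at about (255,260), with its paddle at (277,253) and button at (227,233). The knob box is behind it at (305,222). I'll zoom in to measure.

```bash
cat > h.py <<'E'
import numpy as np,cv2
from scipy.spatial.transform import Rotation as R
from plant import *
def rot(q): return R.from_quat([q[1],q[2],q[3],q[0]]).as_matrix()
def ray(n,u,v,obs=None):
    c=calibration(n); x=(u-c['cx'])/c['fx']; y=(v-c['cy'])/c['fy']
    if n=='wrist':
        r=np.hypot(x,y); s=np.sin(r)/max(r,1e-9)
        d=np.array([x*s,-y*s,-np.cos(r)]); M=c['mount']; T=rot(obs['tool_rot'])
        return T@M[:3,3]+obs['position'], T@M[:3,:3]@d
    d=np.array([x,-y,-1.]); return c['eye'],rot(c['attitude'])@(d/np.linalg.norm(d))
def onz(n,u,v,z,obs=None):
    e,d=ray(n,u,v,obs); return e+d*(z-e[2])/d[2]
def tri(*rs):
    A=0;b=0
    for e,d in rs:
        P=np.eye(3)-np.outer(d,d); A=A+P; b=b+P@e
    return np.linalg.solve(A,b)
E
python3 - <<'E'
from h import *
a=cv2.imread('pics/scene0.png')[190:310,190:370]; cv2.imwrite('pics/sc_z.png',cv2.resize(a,None,fx=4.4,fy=4.4,interpolation=cv2.INTER_CUBIC))
a=cv2.imread('pics/side0.png')[170:290,190:370]; cv2.imwrite('pics/si_z.png',cv2.resize(a,None,fx=4.4,fy=4.4,interpolation=cv2.INTER_CUBIC))
E
```

```text
(no output)
```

View pics/sc_z.png

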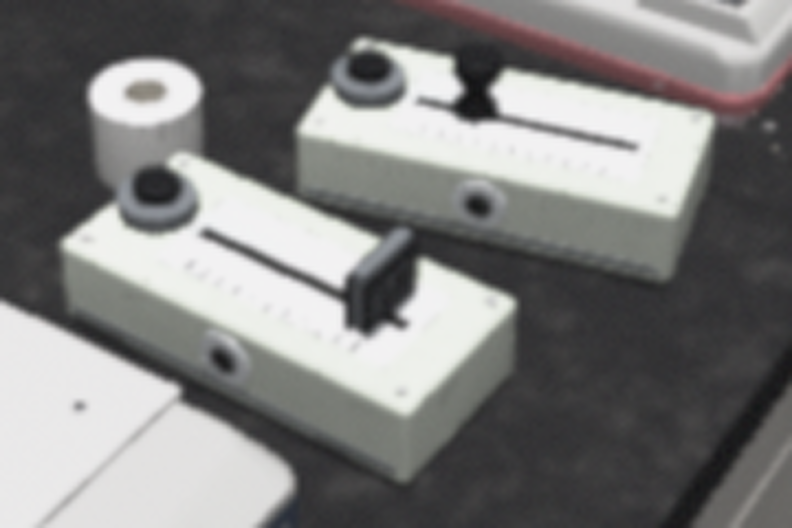

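View pics/si_z.png

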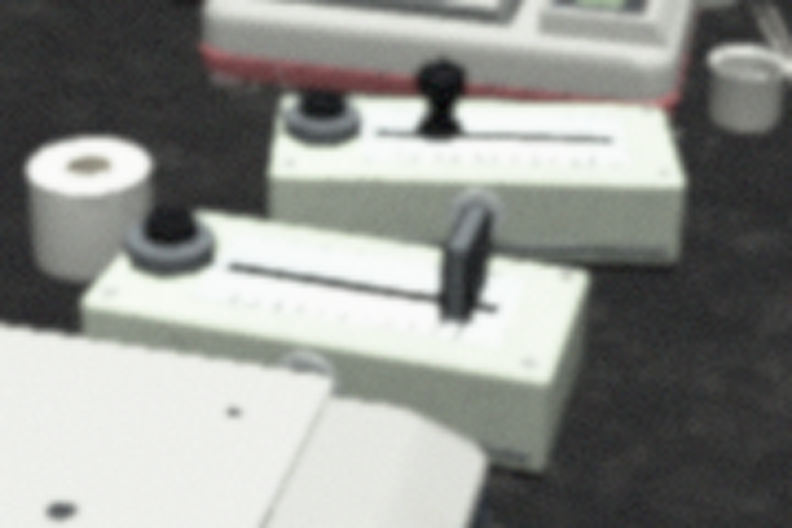

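```bash
python3 - <<'E'
from h import *
def px(n,p): o=(190,190) if n=='scene' else (190,170); return (p[0]+.5)/4.4-.5+o[0],(p[1]+.5)/4.4-.5+o[1]
C={'scene':[(408,415),(516,303),(182,154),(61,245)],'side':[(548,385),(589,275),(195,211),(83,308)]}
loc=np.array([[-105,48],[-105,-48],[105,-48],[105,48]])
for n in C:
    P=np.array([onz(n,*px(n,p),52) for p in C[n]])[:,:2]
    c=P.mean(0);H=(loc).T@(P-c);a=np.arctan2(H[0,1]-H[1,0],H[0,0]+H[1,1])
    Rm=np.array([[np.cos(a),-np.sin(a)],[np.sin(a),np.cos(a)]])
    print(n,P.round(1).tolist(),c.round(1),a.round(3),((P-c)@Rm-loc).round(1).tolist())
B={'scene':(155,182),'side':(172,217)}
print([onz(n,*px(n,B[n]),62).round(1) for n in B], tri(*[ray(n,*px(n,B[n])) for n in B]))
# knob box
K={'scene':[(668,218),(714,113),(362,38),(298,130)],'side':[(685,185),(668,103),(280,97),(270,178)]}
for n in K: print(n,[onz(n,*px(n,p),52)[:2].round().tolist() for p in K[n]])
# paddle top-ish points: z=92 top
print('paddle top near +y,-y edges?', onz('scene',*px('scene',(365,285)),92), onz('scene',*px('scene',(412,240)),92))
print('roll',onz('scene',*px('scene',(146,92)),50),onz('side',*px('side',(89,165)),50))
E
```

```text
scene [[465.6, 215.9], [463.3, 123.2], [669.3, 117.5], [672.8, 210.0]] [567.8 166.6] -0.029 [[1.5, -1.7], [1.8, 1.6], [-2.1, 1.8], [-1.2, -1.6]]
side [[467.1, 215.7], [463.8, 121.0], [655.8, 112.4], [672.3, 211.2]] [564.7 165.1] -0.046 [[5.2, -1.8], [6.1, -0.7], [-11.6, -0.5], [0.3, 3.0]]
[array([657.5, 154.1,  62. ]), array([657.5, 138.9,  62. ])] [645.14034746 169.18013005  78.27820024]
scene [[432.0, 24.0], [452.0, -73.0], [652.0, -27.0], [631.0, 66.0]]
side [[430.0, 17.0], [449.0, -81.0], [656.0, -27.0], [632.0, 69.0]]
paddle top near +y,-y edges? [505.25248563 191.21749874  92.        ] [504.72791635 152.26323094  92.        ]
roll [722.33613634  81.32212247  50.        ] [725.0229696   76.83169265  50.        ]
```

```bash
python3 - <<'E'
from h import *
o=get_obs();T=rot(o['tool_rot']);print(T.round(3),o['time'])
print(T.T@np.array([250,700,40.]))
for n,u,v in [('side',240,245),('scene',120,295),('scene',350,120),('scene',355,200),('scene',255,340),('scene',385,210)]: print(n,u,v,onz(n,u,v,60).round())
E
```

```text
[[-0.     0.965  0.261]
 [ 0.001  0.261 -0.965]
 [-1.    -0.    -0.001]] 0.15
[ -39.17349336  423.89650467 -610.6367093 ]
side 240 245 [604. 225.  60.]
scene 120 295 [700. 415.  60.]
scene 350 120 [ 691. -559.   60.]
scene 355 200 [ 469. -126.   60.]
scene 255 340 [428. 362.  60.]
scene 385 210 [ 390. -127.   60.]
```

Request:
play_rows(
  grip=[0,0,0,0,0,0,0,0,0,0,0,0],
  dp=[
    [0,0,0],
    [0,0,0],
    [0,0.018,-0.04],
    [0,0.018,-0.045],
    [0,0.018,-0.045],
    [0,0.018,-0.045],
    [0,0.018,-0.045],
    [0,0.018,-0.045],
    [0,0.018,-0.045],
    [0,0.018,-0.045],
    [0,0.018,-0.045],
    [0,0.018,-0.045],
  ],
  yaw=[8.4,8.4,0,0,0,0,0,0,0,0,0,0],
)

```text
time: 1.35
position: [352.0, -108.3, 210.7]
tool_rot: [0.485, 0.515, 0.487, -0.513]
force: [1.9, -0.5, 0.3]
finger_gap: 0.007
```

Request:
play_rows(
  grip=[0,0,0,0,0,0,0,0,0],
  dp=[
    [0,0.01,-0.04],
    [0,0.01,-0.04],
    [0,0.01,-0.04],
    [0,0.01,-0.04],
    [0,0.01,-0.04],
    [0,0.01,-0.04],
    [0,0.01,-0.03],
    [0,0,0],
    [0,0,0],
  ],
  yaw=[0,0,0,0,0,0,0,0,0],
)

```text
time: 2.25
position: [437.9, 175.0, 210.7]
tool_rot: [0.488, 0.512, 0.489, -0.51]
force: [-0.1, -0.5, -0.0]
finger_gap: 0.008
```

```bash
python3 - <<'E'
from h import *
o=get_obs();T=rot(o['tool_rot']);print(T.round(3),o)
cv2.imwrite('pics/w1.png',get_image('wrist'));cv2.imwrite('pics/s1.png',get_image('side'))
np.save('o1.npy',o,allow_pickle=True)
E
```

```text
[[ 0.002  0.999 -0.045]
 [ 0.003 -0.045 -0.999]
 [-1.     0.002 -0.003]] {'time': 2.25, 'joints': array([0.3542674 , 0.15729364, 1.79433024, 0.00217836, 1.18711618,
       1.96904491]), 'dq': array([ 0.02045379,  0.01771605, -0.01489946,  0.01083648, -0.01158788,
        0.00554153]), 'effort': array([ 5.34982178e-01, -3.13109672e+01, -2.31174535e+01,  6.74445229e-02,
       -1.67395296e-01,  1.58155407e-02]), 'position': array([437.91992815, 174.95870355, 210.74532666]), 'tool_rot': array([ 0.48842197,  0.5122809 ,  0.48893074, -0.50986174]), 'force': array([-0.1192494 , -0.52901389, -0.03591365]), 'wrist_torque': array([ 0.06337166, -0.01372356, -0.05240262]), 'finger_gap': 0.007809146757736543}
```

View pics/w1.png

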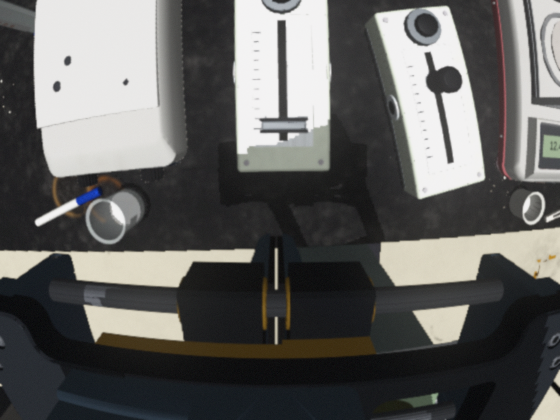

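View pics/s1.png

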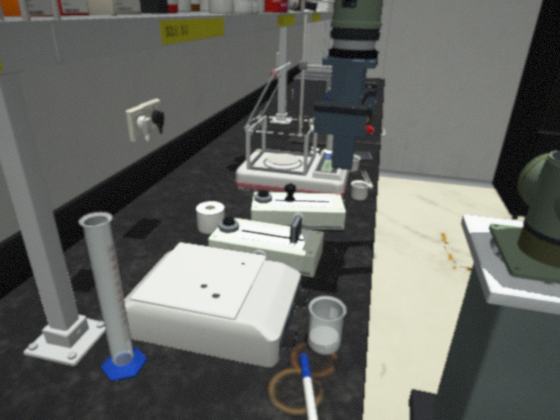

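The wrist view shows the paddle box centred near column 283. Its near edge is at row ~171, the paddle at (284,125), and the button at the top (283,3). I'll zoom for accuracy.

```bash
python3 - <<'E'
from h import *
a=cv2.imread('pics/w1.png')[60:190,215:355]; cv2.imwrite('pics/w1z.png',cv2.resize(a,None,fx=4.5,fy=4.5,interpolation=cv2.INTER_CUBIC))
E
```

```text
(no output)
```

View pics/w1z.png

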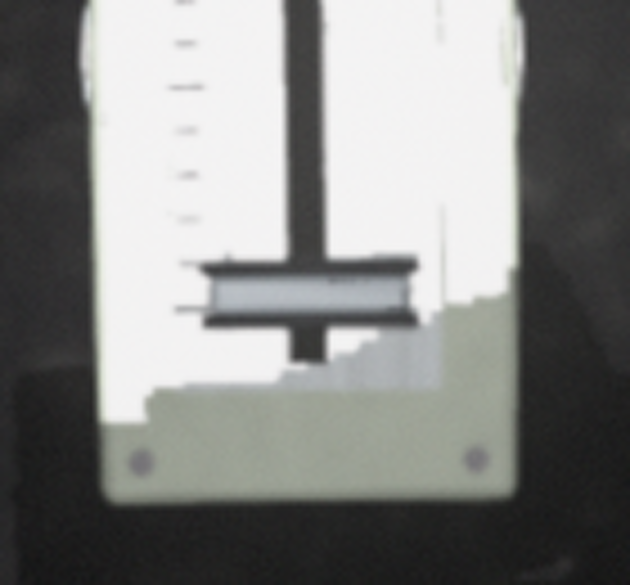

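```bash
python3 - <<'E'
from h import *
o=np.load('o1.npy',allow_pickle=True).item()
def z(u,v): return (u+.5)/4.5-.5+215,(v+.5)/4.5-.5+60
for nm,p,h in [('nearL',(103,498),52),('nearR',(516,496),52),('slot near end',(308,361),52),('slot up',(304,10),52),('edgeL',(93,10),52),('edgeR',(513,10),52),('padNL',(204,324),88),('padNR',(418,324),88),('padFL',(200,266),88),('padFR',(418,262),88)]:
    print(nm,onz('wrist',*z(*p),h,o).round(1))
print('cam',ray('wrist',280,213,o)[0], 'button',onz('wrist',282,2,72,o))
E
```

```text
nearL [469.2 212.8  52. ]
nearR [465.6 118.8  52. ]
slot near end [498. 165.  52.]
slot up [577.5 162.4  52. ]
edgeL [580.4 209.   52. ]
edgeR [576.7 115.9  52. ]
padNL [508.3 185.9  88. ]
padNR [506.6 143.4  88. ]
padFL [520.  186.1  88. ]
padFR [519. 143.  88.]
cam [515.93420202 170.58028332 380.66823722] button [635.35949562 160.13215151  72.        ]
```

```bash
python3 - <<'E'
from h import *
o=np.load('o1.npy',allow_pickle=True).item()
print(tri(ray('scene',166,297),ray('wrist',68,61,o)),tri(ray('scene',171,309),ray('wrist',57,86,o)),tri(ray('side',204,287),ray('scene',166,297)))
print(tri(ray('scene',208,282),ray('wrist',126,82,o)))
T=rot(o['tool_rot']); print(T.T@(np.array([462,166.5,64])-o['position']))
E
```

```text
[606.37306301 385.73821127  81.4604971 ] [580.80230314 401.61765017  80.746472  ] [603.75311092 388.59244268  85.56144061]
[569.06957302 314.49373034  81.64846838]
[146.76760129  24.16401862   7.8078062 ]
```

Request:
play_rows(
  grip=[0,0,0,0,0,0,0],
  dp=[
    [0.02,0.012,0.004],
    [0.03,0.012,0.004],
    [0.03,0,0],
    [0.03,0,0],
    [0.025,0,0],
    [0.01,0,0],
    [0,0,0],
  ],
  yaw=[-0.7,0,0,0,0,0,0],
)

```text
time: 3.05
position: [463.1, 156.8, 64.8]
tool_rot: [0.49, 0.514, 0.487, -0.508]
force: [-0.3, -0.7, -0.6]
finger_gap: 0.003
```

```bash
python3 - <<'E'
from h import *
o=get_obs();T=rot(o['tool_rot']);print(T.round(3),o['position'],o['force'])
cv2.imwrite('pics/w2.png',get_image('wrist'));cv2.imwrite('pics/s2.png',cv2.resize(get_image('side')[170:290,190:370],None,fx=4.4,fy=4.4))
E
```

```text
[[ 0.008  0.999 -0.046]
 [ 0.003 -0.046 -0.999]
 [-1.     0.008 -0.004]] [463.07840664 156.7686051   64.76282329] [-0.32887221 -0.68024815 -0.59723816]
```

View pics/w2.png

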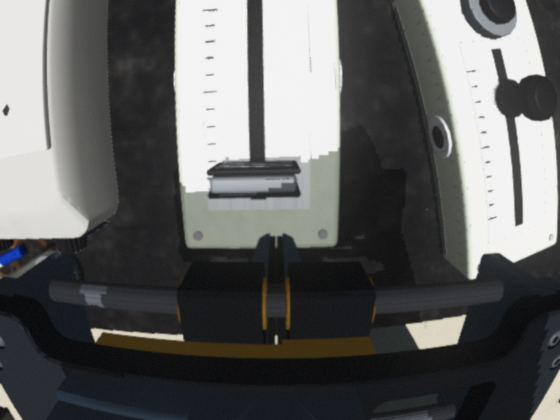

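View pics/s2.png

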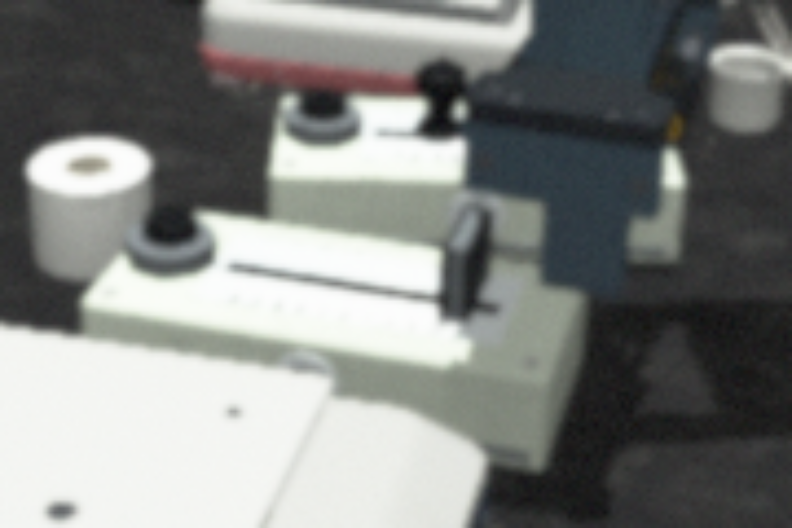

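Request:
play_rows(
  grip=[0,0,0,0,0],
  dp=[
    [0,0,-0.009],
    [0.002,0.003,0],
    [0,0.003,0],
    [0,0.003,0],
    [0,0,0],
  ],
  yaw=[-0.8,0,0,0,0],
)

```text
time: 3.65
position: [477.8, 168.3, 68.8]
tool_rot: [0.496, 0.515, 0.489, -0.5]
force: [0.9, -0.4, 0.1]
finger_gap: 0.006
```

```bash
cat > st.py <<'E'
from h import *
o=get_obs();T=rot(o['tool_rot']);print(T.round(3).tolist(),o['time'],o['position'].round(1),o['force'].round(2),'dq',o['dq'].round(3))
E
python3 st.py
```

```text
[[0.021, 0.999, -0.03], [0.008, -0.03, -1.0], [-1.0, 0.021, -0.008]] 3.65 [477.8 168.3  68.8] [ 0.92 -0.43  0.06] dq [ 0.002 -0.004  0.001  0.001  0.007 -0.001]
```

Request:
play_rows(
  grip=[0],
  dp=[
    [0,0,0],
  ],
  yaw=[0],
)

```text
time: 3.75
position: [478.0, 168.3, 68.9]
tool_rot: [0.496, 0.515, 0.489, -0.5]
force: [0.4, -0.1, -0.5]
finger_gap: 0.006
```

```bash
python3 st.py
```

```text
[[0.021, 0.999, -0.03], [0.008, -0.03, -1.0], [-1.0, 0.021, -0.008]] 3.75 [478.  168.3  68.9] [ 0.41 -0.1  -0.5 ] dq [-0.     0.    -0.007 -0.001 -0.    -0.002]
```

Request:
play_rows(
  grip=[0,0,0,0],
  dp=[
    [0.004,0.002,0.001],
    [0,0.002,0],
    [0,0.002,0],
    [0,0,0],
  ],
  yaw=[0,0,0,0],
)

```text
time: 4.15
position: [484.2, 166.8, 64.4]
tool_rot: [0.496, 0.514, 0.489, -0.5]
force: [-0.1, 0.4, 0.6]
finger_gap: 0.002
```

```bash
python3 st.py
```

```text
[[0.02, 0.999, -0.03], [0.007, -0.03, -1.0], [-1.0, 0.02, -0.008]] 4.15 [484.2 166.8  64.4] [-0.08  0.38  0.63] dq [ 0.    -0.001  0.003 -0.001  0.001 -0.001]
```

Request:
play_rows(
  grip=[0,0,0,0],
  dp=[
    [0,0.002,0],
    [0,0.002,0],
    [0,0.002,0],
    [0,0.002,0],
  ],
  yaw=[0,0,0,0],
)

```text
time: 4.55
position: [492.3, 166.5, 64.4]
tool_rot: [0.495, 0.514, 0.489, -0.501]
force: [-0.4, 0.0, -0.4]
finger_gap: 0.006
```

Request:
play_rows(
  grip=[0,0],
  dp=[
    [0,0.002,0],
    [0,0.002,0],
  ],
  yaw=[0,0],
)

```text
time: 4.75
position: [496.5, 166.4, 64.4]
tool_rot: [0.495, 0.514, 0.49, -0.501]
force: [0.2, 0.3, -1.1]
finger_gap: 0.008
```

Request:
play_rows(
  grip=[0,0],
  dp=[
    [0,0.002,0],
    [0,0.002,0],
  ],
  yaw=[0,0],
)

```text
time: 4.95
position: [500.1, 166.2, 64.4]
tool_rot: [0.495, 0.514, 0.49, -0.501]
force: [-4.0, 1.2, 2.7]
finger_gap: 0.007
```

```bash
cat > look.py <<'E'
from h import *
import sys
k=sys.argv[1]
o=get_obs();print(o['position'].round(1),o['force'].round(2))
a=get_image('wrist')[40:270,190:370];b=get_image('side')[170:290,190:370]
o=get_obs();print(o['position'].round(1),o['force'].round(2))
a=cv2.resize(a,(470,600));b=cv2.resize(b,(330,220));c=np.zeros((600,800,3),np.uint8);c[:,:470]=a;c[:220,470:]=b
cv2.imwrite(f'pics/{k}.png',c)
E
python3 look.py l1
```

```text
[500.1 166.2  64.4] [-4.01  1.22  2.66]
[500.1 166.2  64.4] [-2.58  1.09  1.41]
```

View pics/l1.png

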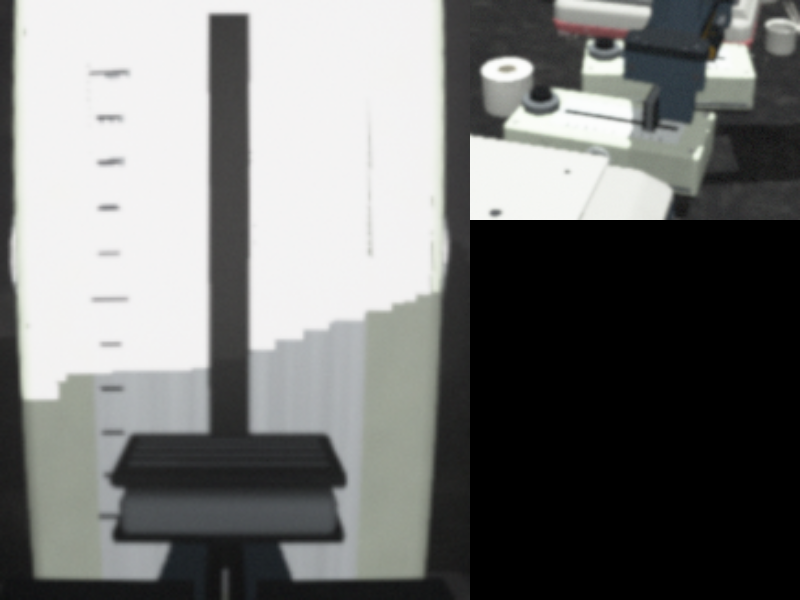

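The fingers are in contact and centred on the paddle, at column ~226 against 230. Next I push in small steps.

Request:
play_rows(
  grip=[0],
  dp=[
    [0,0.002,0],
  ],
  yaw=[0],
)

```text
time: 5.15
position: [500.5, 166.1, 64.3]
tool_rot: [0.494, 0.513, 0.491, -0.502]
force: [-8.2, 0.8, 3.7]
finger_gap: 0.003
```

Request:
play_rows(
  grip=[0],
  dp=[
    [0,0.002,0],
  ],
  yaw=[0],
)

```text
time: 5.25
position: [500.5, 166.0, 64.1]
tool_rot: [0.493, 0.512, 0.492, -0.504]
force: [-6.2, 1.8, 4.3]
finger_gap: 0.006
```

Request:
play_rows(
  grip=[0],
  dp=[
    [0,0.002,0],
  ],
  yaw=[0],
)

```text
time: 5.35
position: [500.5, 166.0, 64.0]
tool_rot: [0.492, 0.511, 0.493, -0.505]
force: [-5.8, 1.0, 4.4]
finger_gap: 0.011
```

Request:
play_rows(
  grip=[0],
  dp=[
    [0,0.002,0],
  ],
  yaw=[0],
)

```text
time: 5.45
position: [500.5, 165.9, 63.9]
tool_rot: [0.491, 0.51, 0.493, -0.506]
force: [-6.5, 2.1, 3.9]
finger_gap: 0.005
```

```bash
python3 st.py
```

```text
[[0.001, 1.0, -0.031], [0.006, -0.031, -0.999], [-1.0, 0.001, -0.006]] 5.45 [500.5 165.9  63.9] [-6.49  2.06  3.94] dq [-0.009  0.02  -0.03   0.013  0.052 -0.014]
```

Request:
play_rows(
  grip=[0],
  dp=[
    [0,0.003,0],
  ],
  yaw=[0],
)

```text
time: 5.55
position: [501.3, 165.8, 63.7]
tool_rot: [0.49, 0.508, 0.495, -0.507]
force: [-6.3, 1.3, 4.0]
finger_gap: 0.002
```

```bash
python3 st.py
```

```text
[[-0.004, 0.999, -0.032], [0.006, -0.032, -0.999], [-1.0, -0.004, -0.006]] 5.55 [501.3 165.8  63.7] [-6.28  1.34  3.99] dq [-0.014  0.037 -0.056  0.01   0.055 -0.02 ]
```

Request:
play_rows(
  grip=[0],
  dp=[
    [0,0.004,0],
  ],
  yaw=[0],
)

```text
time: 5.65
position: [503.6, 165.7, 63.6]
tool_rot: [-0.489, -0.507, -0.495, 0.508]
force: [-3.5, 0.6, 3.1]
finger_gap: 0.005
```

Request:
play_rows(
  grip=[0],
  dp=[
    [0,0.004,0],
  ],
  yaw=[0],
)

```text
time: 5.75
position: [507.2, 165.6, 63.6]
tool_rot: [-0.489, -0.507, -0.496, 0.508]
force: [-2.5, 0.0, 1.0]
finger_gap: 0.003
```

```bash
python3 st.py
```

```text
[[-0.008, 0.999, -0.031], [0.006, -0.031, -0.999], [-1.0, -0.008, -0.005]] 5.75 [507.2 165.6  63.6] [-2.53  0.04  0.97] dq [-0.022  0.046 -0.086  0.001  0.041 -0.025]
```

Request:
play_rows(
  grip=[0],
  dp=[
    [0,0.002,0],
  ],
  yaw=[0],
)

```text
time: 5.85
position: [510.1, 165.5, 63.6]
tool_rot: [-0.489, -0.507, -0.495, 0.508]
force: [-0.8, -0.2, -0.3]
finger_gap: 0.007
```

Request:
play_rows(
  grip=[0],
  dp=[
    [0,0.002,0],
  ],
  yaw=[0],
)

```text
time: 5.95
position: [513.2, 165.4, 63.7]
tool_rot: [0.49, 0.508, 0.495, -0.507]
force: [0.5, 0.0, -0.1]
finger_gap: 0.003
```

Request:
play_rows(
  grip=[0],
  dp=[
    [0,0,0],
  ],
  yaw=[0],
)

```text
time: 6.05
position: [514.4, 165.4, 63.8]
tool_rot: [0.49, 0.508, 0.494, -0.507]
force: [0.0, 0.8, 0.0]
finger_gap: 0.003
```

```bash
python3 look.py l2
```

```text
[514.4 165.4  63.8] [0.04 0.75 0.03]
[513.9 165.4  63.7] [0.23 0.24 0.24]
```

View pics/l2.png

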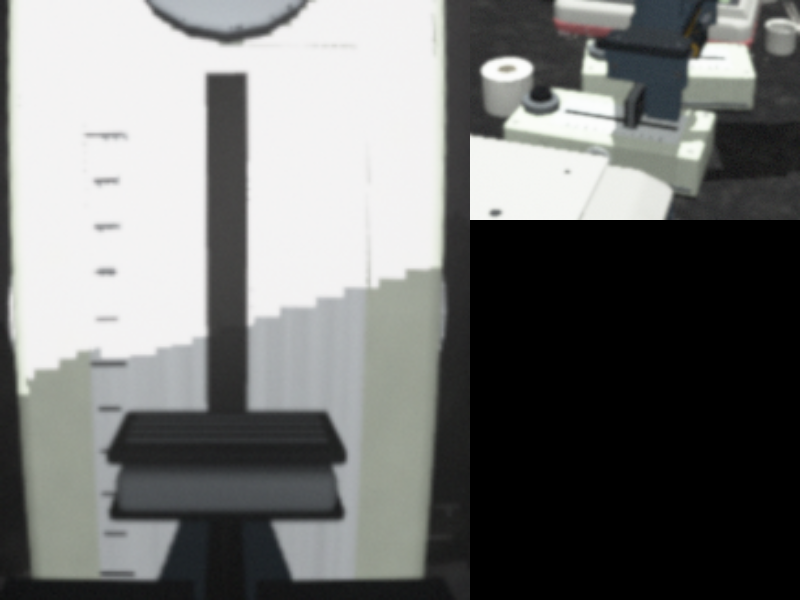

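Request:
play_rows(
  grip=[0,0,0],
  dp=[
    [0,0.002,0],
    [0,0.002,0],
    [0,0.002,0],
  ],
  yaw=[0,0,0],
)

```text
time: 6.45
position: [520.0, 165.1, 63.7]
tool_rot: [0.49, 0.508, 0.495, -0.507]
force: [-3.7, 0.4, 2.5]
finger_gap: 0.005
```

Request:
play_rows(
  grip=[0],
  dp=[
    [0,0.003,0],
  ],
  yaw=[0],
)

```text
time: 6.55
position: [520.9, 165.0, 63.6]
tool_rot: [-0.488, -0.507, -0.496, 0.509]
force: [-6.6, 1.1, 4.1]
finger_gap: 0.01
```

Request:
play_rows(
  grip=[0],
  dp=[
    [0,0.004,0],
  ],
  yaw=[0],
)

```text
time: 6.65
position: [522.8, 164.9, 63.4]
tool_rot: [-0.487, -0.506, -0.497, 0.51]
force: [-5.1, 0.7, 3.5]
finger_gap: 0.001
```

Request:
play_rows(
  grip=[0],
  dp=[
    [0,0.004,0],
  ],
  yaw=[0],
)

```text
time: 6.75
position: [525.8, 164.8, 63.3]
tool_rot: [-0.487, -0.505, -0.497, 0.511]
force: [-2.7, -0.4, 1.7]
finger_gap: 0.006
```

Request:
play_rows(
  grip=[0],
  dp=[
    [0,0.002,0],
  ],
  yaw=[0],
)

```text
time: 6.85
position: [528.1, 164.7, 63.2]
tool_rot: [-0.487, -0.505, -0.497, 0.511]
force: [-0.7, 0.0, 0.8]
finger_gap: 0.005
```

Request:
play_rows(
  grip=[0],
  dp=[
    [0,0.002,0],
  ],
  yaw=[0],
)

```text
time: 6.95
position: [530.8, 164.6, 63.2]
tool_rot: [-0.487, -0.505, -0.497, 0.51]
force: [-0.1, -0.5, -0.4]
finger_gap: 0.008
```

Request:
play_rows(
  grip=[0],
  dp=[
    [0,0.001,0],
  ],
  yaw=[0],
)

```text
time: 7.05
position: [532.9, 164.6, 63.2]
tool_rot: [-0.487, -0.506, -0.497, 0.51]
force: [0.1, 0.2, 0.3]
finger_gap: 0.006
```

Request:
play_rows(
  grip=[0],
  dp=[
    [0,0,0],
  ],
  yaw=[0],
)

```text
time: 7.15
position: [533.6, 164.6, 63.2]
tool_rot: [-0.488, -0.506, -0.496, 0.51]
force: [0.2, 0.1, -0.9]
finger_gap: 0.003
```

```bash
python3 look.py l3
```

```text
[533.6 164.6  63.2] [ 0.22  0.1  -0.92]
[533.3 164.6  63.2] [ 0.64 -0.25 -0.08]
```

View pics/l3.png

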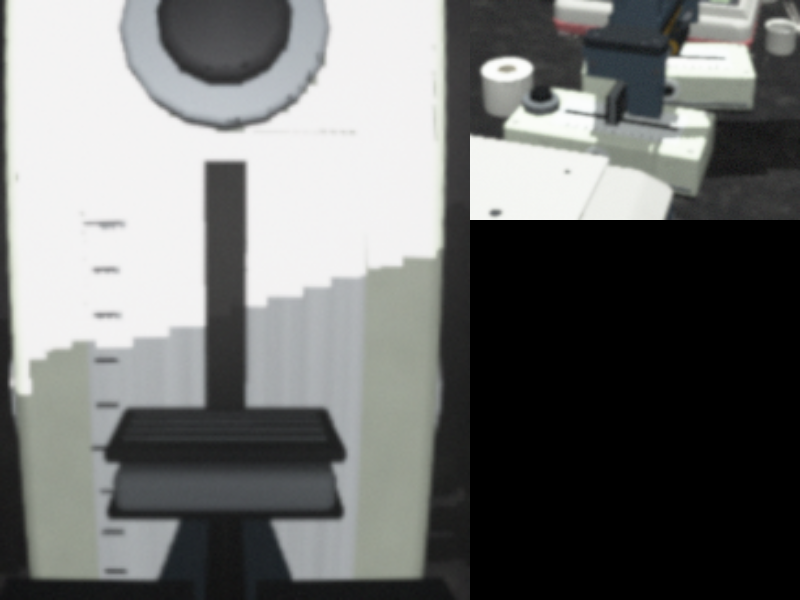

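The second click is in, with a gap of about 6 mm ahead of the fingers. Contact should come back near x=540, with the crest near 550.

Request:
play_rows(
  grip=[0,0,0],
  dp=[
    [0,0.002,0],
    [0,0.002,0],
    [0,0.002,0],
  ],
  yaw=[0,0,0],
)

```text
time: 7.55
position: [539.6, 164.4, 63.2]
tool_rot: [-0.488, -0.506, -0.496, 0.51]
force: [-1.7, 0.6, 1.3]
finger_gap: 0.007
```

Request:
play_rows(
  grip=[0],
  dp=[
    [0,0.003,0],
  ],
  yaw=[0],
)

```text
time: 7.65
position: [540.6, 164.3, 63.1]
tool_rot: [-0.486, -0.505, -0.497, 0.511]
force: [-6.1, 1.8, 2.9]
finger_gap: 0.003
```

Request:
play_rows(
  grip=[0],
  dp=[
    [0,0.004,0],
  ],
  yaw=[0],
)

```text
time: 7.75
position: [542.5, 164.1, 62.9]
tool_rot: [-0.485, -0.503, -0.499, 0.512]
force: [-4.1, 1.2, 3.0]
finger_gap: 0.006
```

Request:
play_rows(
  grip=[0],
  dp=[
    [0,0.003,0],
  ],
  yaw=[0],
)

```text
time: 7.85
position: [544.5, 164.1, 62.7]
tool_rot: [-0.485, -0.503, -0.499, 0.513]
force: [-3.6, 0.4, 2.2]
finger_gap: 0.007
```

Request:
play_rows(
  grip=[0],
  dp=[
    [0,0.002,0],
  ],
  yaw=[0],
)

```text
time: 7.95
position: [546.3, 164.0, 62.7]
tool_rot: [-0.484, -0.503, -0.499, 0.513]
force: [-1.8, 0.0, 2.5]
finger_gap: 0.001
```

Request:
play_rows(
  grip=[0],
  dp=[
    [0,0.002,0],
  ],
  yaw=[0],
)

```text
time: 8.05
position: [548.8, 163.9, 62.6]
tool_rot: [-0.485, -0.503, -0.499, 0.513]
force: [-1.3, 0.9, -0.4]
finger_gap: 0.008
```

Request:
play_rows(
  grip=[0],
  dp=[
    [0,0.001,0],
  ],
  yaw=[0],
)

```text
time: 8.15
position: [550.8, 163.9, 62.6]
tool_rot: [-0.485, -0.503, -0.499, 0.513]
force: [0.0, 0.3, -0.1]
finger_gap: 0.006
```

Request:
play_rows(
  grip=[0],
  dp=[
    [0,0.001,0],
  ],
  yaw=[0],
)

```text
time: 8.25
position: [552.7, 163.8, 62.6]
tool_rot: [-0.485, -0.504, -0.498, 0.512]
force: [0.5, 0.6, 0.5]
finger_gap: 0.007
```

```bash
python3 look.py l4
```

```text
[552.7 163.8  62.6] [0.47 0.64 0.49]
[552.6 163.9  62.6] [-0.98  0.27  0.28]
```

View pics/l4.png

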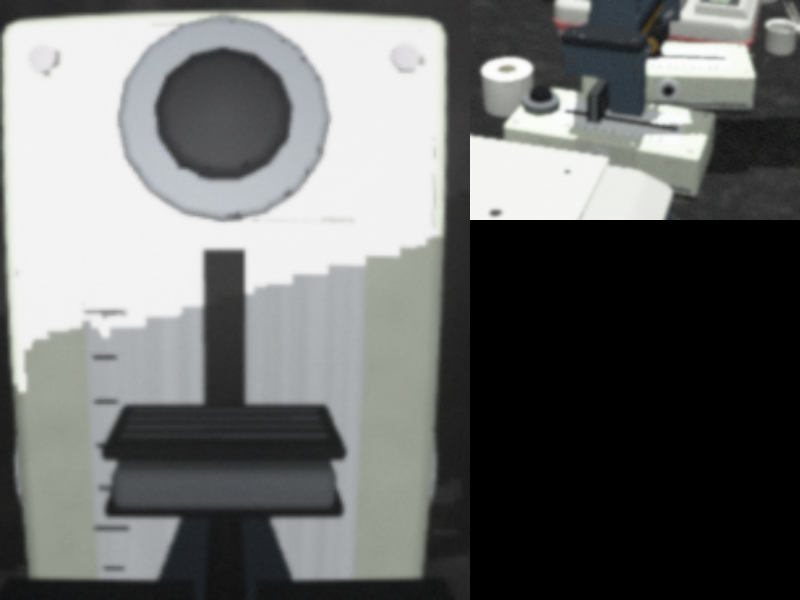

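Third click felt: the force fell to zero at x≈550, and the picture shows the paddle ahead of the fingers again. I'm backing off and rising.

Request:
play_rows(
  grip=[0,0,0,0,0,0,0,0,0,0],
  dp=[
    [0,-0.005,0],
    [0,-0.005,0],
    [0,-0.003,0],
    [0,0,0],
    [-0.01,0,0],
    [-0.02,0,0],
    [-0.02,0,0],
    [-0.015,0,0],
    [-0.005,0,0],
    [0,0,0],
  ],
  yaw=[0,0,0,0,0,0,0,0,0,0],
)

```text
time: 9.35
position: [540.4, 164.1, 138.3]
tool_rot: [-0.486, -0.504, -0.498, 0.511]
force: [-0.6, -1.0, 0.3]
finger_gap: 0.006
```

```bash
python3 st.py; python3 - <<'E'
from h import *
o=get_obs();np.save('o5.npy',o,allow_pickle=True)
cv2.imwrite('pics/w5.png',get_image('wrist'));cv2.imwrite('pics/s5.png',cv2.resize(get_image('side')[170:290,190:370],None,fx=4.4,fy=4.4))
E
```

```text
[[-0.019, 0.999, -0.032], [0.005, -0.032, -0.999], [-1.0, -0.019, -0.005]] 9.35 [540.4 164.1 138.3] [-0.57 -0.99  0.3 ] dq [-0.001 -0.007 -0.002 -0.     0.001 -0.001]
```

View pics/w5.png

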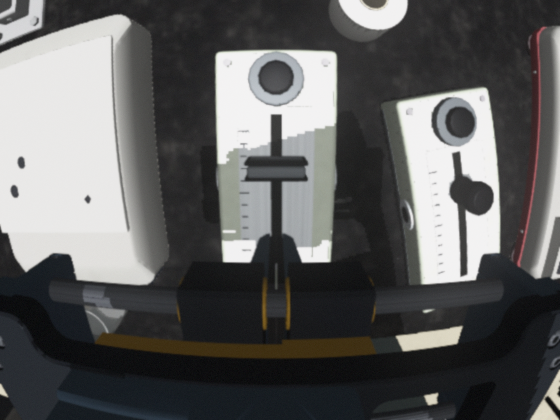

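View pics/s5.png

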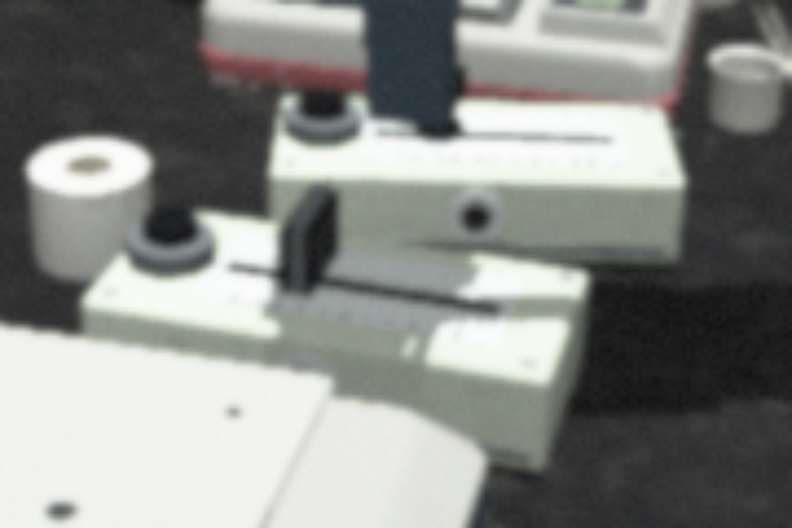

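The wrist view shows the paddle at (277,167) by itself, the button at (276,77), and the fingers clear. Next I triangulate the button.

```bash
python3 - <<'E'
from h import *
o=np.load('o5.npy',allow_pickle=True).item()
im=cv2.imread('pics/w5.png')
g=im[40:115,240:315].max(2); m=(g<95).astype('uint8')
n,l,s,c=cv2.connectedComponentsWithStats(m); 
for i in range(1,n):
    if s[i][4]>100: print(s[i],c[i]+[240,40])
o4=dict(o);o4['position']=np.array([552.6,163.9,62.6])
def q(w): return rot(w)
o4['tool_rot']=np.array([-.485,-.504,-.498,.512])
B=(276,77)
print('tri',tri(ray('wrist',*B,o),ray('wrist',275.8-.3,83.3-.3,o4)))
def px(p,off): return (p[0]+.5)/4.4-.5+off[0],(p[1]+.5)/4.4-.5+off[1]
s1=ray('scene',*px((155,182),(190,190)));s2=ray('side',*px((172,217),(190,170)))
print(tri(ray('wrist',*B,o),s1),tri(ray('wrist',*B,o),s2))
for z in (62,68,74): print(z,onz('wrist',*B,z,o),onz('wrist',275.5,83,z,o4))
r=13/26
E
```

```text
[  0   0  75  10 711] [276.7257384   44.25316456]
[ 19  20  34  34 910] [275.55274725  76.92417582]
tri [651.45919541 160.33665387  58.93441521]
[650.844727   160.73654908  69.04790187] [649.48015938 160.25161338  74.16151728]
62 [651.09121661 160.30187237  62.        ] [651.16091552 160.36569637  62.        ]
68 [650.37832284 160.30264021  68.        ] [650.56981685 160.35369429  68.        ]
74 [649.66542906 160.30340805  74.        ] [649.97871818 160.34169221  74.        ]
```

```bash
python3 - <<'E'
from h import *
print('post',onz('scene',70,312,0),onz('scene',390,152,0))
# shelf lower edge corner of label: scene (153,82) , side (163,25)
print(tri(ray('scene',153,86),ray('side',163,45)), tri(ray('scene',243,57),ray('side',225,37)))
o=get_obs();T=rot(o['tool_rot']);print(T.T@(np.array([650,162,138])-o['position']))
E
```

```text
post [800.66756322 466.57492271   0.        ] [ 527.70555145 -531.71193546    0.        ]
[715.93578616 241.83697606 403.40795886] [707.01584803  -1.31202282 398.65284688]
[ -3.16968206 110.23390141  -1.61266725]
```

Request:
play_rows(
  grip=[0,0,0,0,0],
  dp=[
    [0.015,0.01,0],
    [0.01,0.02,0],
    [0,0.02,0],
    [-0.001,0.01,0],
    [0,0,0],
  ],
  yaw=[0,0,0,0,0],
)

```text
time: 9.95
position: [599.4, 161.1, 102.5]
tool_rot: [-0.484, -0.5, -0.5, 0.515]
force: [0.1, -0.5, 0.2]
finger_gap: 0.006
```

```bash
python3 st.py; python3 - <<'E'
from h import *
a=cv2.resize(get_image('scene'),(400,300));b=cv2.resize(get_image('side'),(400,300))
cv2.imwrite('pics/s6.png',np.hstack([a,b]))
E
```

```text
[[-0.031, 0.999, -0.031], [0.002, -0.031, -1.0], [-1.0, -0.031, -0.001]] 9.95 [599.4 161.1 102.5] [ 0.12 -0.46  0.24] dq [-0.001  0.016  0.025  0.002  0.001 -0.002]
```

View pics/s6.png

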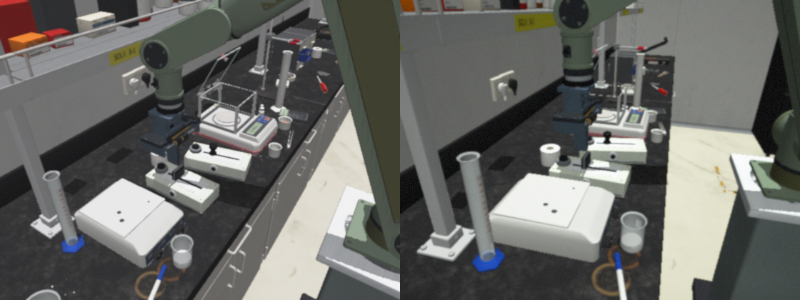

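```bash
python3 - <<'E'
from h import *
a=get_image('scene');b=get_image('side')
cv2.imwrite('pics/s7.png',np.hstack([cv2.resize(a[0:200,120:320],(400,400)),cv2.resize(b[0:200,100:300],(400,400))]))
E
```

```text
(no output)
```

View pics/s7.png

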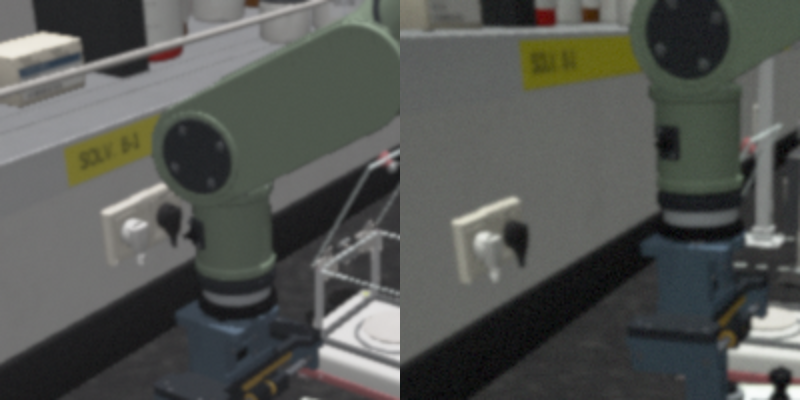

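```bash
python3 - <<'E'
from h import *
def pr(n,p): return ray(n,*p)
S=lambda u,v:('scene',(120+u/2,v/2)); D=lambda u,v:('side',(100+(u-400)/2,v/2))
f=lambda a,b:tri(pr(*a),pr(*b)).round(0)
print('label BL',f(S(78,187),D(527,88)),'TL',f(S(66,150),D(524,41)))
print('plug',f(S(170,220),D(518,235)))
print('wristcover',f(S(197,152),D(688,37)))
print('cover left edge',f(S(160,148),D(650,35)), 'housing left', f(S(155,150),D(632,35)))
E
```

```text
label BL [708. 244. 399.] TL [703. 254. 433.]
plug [ 945. -130.  183.]
wristcover [596. 213. 439.]
cover left edge [620. 228. 441.] housing left [634. 222. 438.]
```

Request:
play_rows(
  grip=[0,0,0,0,0],
  dp=[
    [0,0.01,0],
    [0,0.01,0],
    [-0.001,0.008,0],
    [0,0.004,0],
    [0,0,0],
  ],
  yaw=[0,0,0,0,0],
)

```text
time: 10.65
position: [632.4, 160.7, 105.7]
tool_rot: [-0.485, -0.501, -0.5, 0.514]
force: [0.5, -0.5, 0.2]
finger_gap: 0.005
```

```bash
python3 st.py; python3 - <<'E'
from h import *
a=get_image('scene');b=get_image('side')
cv2.imwrite('pics/s8.png',np.hstack([cv2.resize(a[20:280,120:320],(400,520)),cv2.resize(b[0:260,100:300],(400,520))]))
E
```

```text
[[-0.028, 0.999, -0.03], [0.003, -0.03, -1.0], [-1.0, -0.028, -0.002]] 10.65 [632.4 160.7 105.7] [ 0.47 -0.46  0.17] dq [-0.001  0.003 -0.005  0.003  0.007  0.   ]
```

View pics/s8.png

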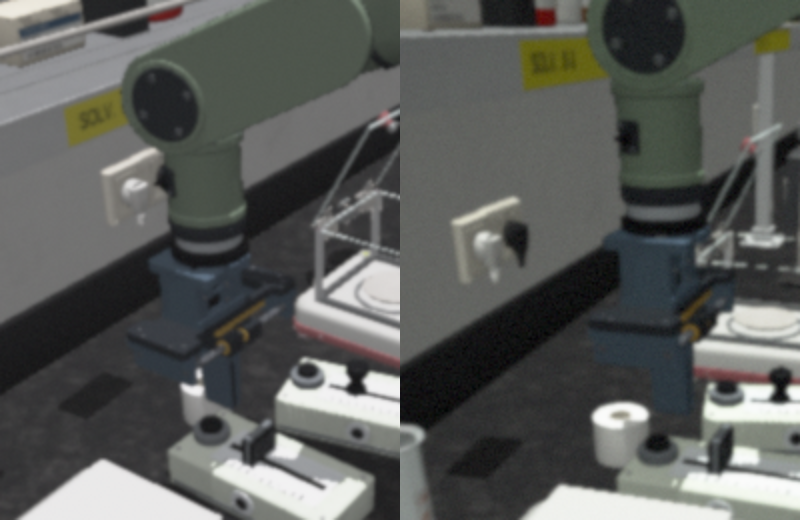

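Request:
play_rows(
  grip=[0,0,0,0],
  dp=[
    [0,0.008,-0.001],
    [0.01,0.003,0],
    [0.01,0,0],
    [0,0,0],
  ],
  yaw=[0,0,0,0],
)

```text
time: 11.15
position: [642.2, 161.5, 83.3]
tool_rot: [-0.484, -0.5, -0.5, 0.514]
force: [-0.7, -0.0, 0.1]
finger_gap: 0.004
```

```bash
python3 st.py; python3 - <<'E'
from h import *
a=get_image('scene');b=get_image('wrist')
cv2.imwrite('pics/s9.png',np.hstack([cv2.resize(a[180:300,190:310],(400,400)),cv2.resize(b[60:260,170:370],(400,400))]))
E
```

```text
[[-0.03, 0.999, -0.03], [0.003, -0.03, -1.0], [-1.0, -0.03, -0.002]] 11.15 [642.2 161.5  83.3] [-0.67 -0.02  0.14] dq [ 0.002 -0.003 -0.01  -0.     0.001 -0.   ]
```

View pics/s9.png

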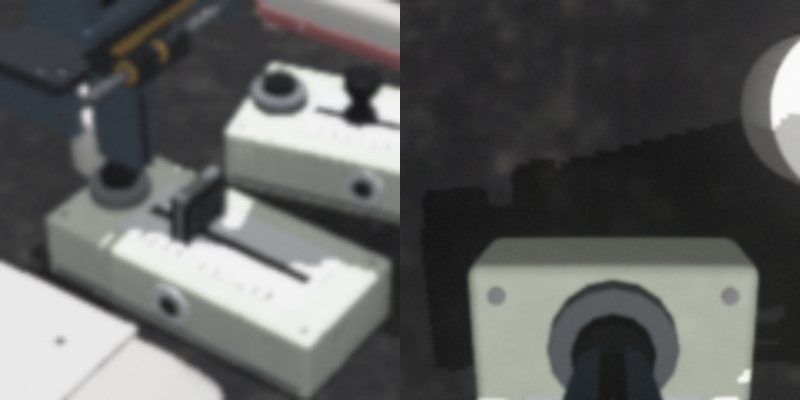

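Request:
play_rows(
  grip=[0,0],
  dp=[
    [0.004,0.001,0],
    [0.004,0.001,0],
  ],
  yaw=[0,0],
)

```text
time: 11.45
position: [645.2, 161.8, 77.1]
tool_rot: [-0.485, -0.502, -0.5, 0.513]
force: [0.4, -0.7, -0.3]
finger_gap: 0.003
```

Request:
play_rows(
  grip=[0],
  dp=[
    [0.003,0,0],
  ],
  yaw=[0],
)

```text
time: 11.55
position: [645.2, 161.8, 73.8]
tool_rot: [-0.485, -0.502, -0.5, 0.513]
force: [-0.7, -0.6, -0.4]
finger_gap: 0.005
```

Request:
play_rows(
  grip=[0],
  dp=[
    [0.003,0,0],
  ],
  yaw=[0],
)

```text
time: 11.65
position: [645.2, 161.8, 70.9]
tool_rot: [-0.485, -0.502, -0.5, 0.513]
force: [-0.4, -0.5, 2.1]
finger_gap: 0.005
```

Request:
play_rows(
  grip=[0],
  dp=[
    [0.003,0,0],
  ],
  yaw=[0],
)

```text
time: 11.75
position: [645.3, 161.8, 68.3]
tool_rot: [-0.485, -0.502, -0.5, 0.513]
force: [-1.9, -0.4, 14.8]
finger_gap: 0.005
```

Request:
play_rows(
  grip=[0],
  dp=[
    [0.002,0,0],
  ],
  yaw=[0],
)

```text
time: 11.85
position: [645.4, 161.8, 68.2]
tool_rot: [-0.486, -0.502, -0.499, 0.512]
force: [-4.9, -1.3, 16.9]
finger_gap: 0.004
```

Request:
play_rows(
  grip=[0],
  dp=[
    [0.002,0,0],
  ],
  yaw=[0],
)

```text
time: 11.95
position: [645.3, 161.8, 68.4]
tool_rot: [-0.486, -0.502, -0.499, 0.512]
force: [-4.4, -1.4, 10.5]
finger_gap: 0.008
```

```bash
python3 st.py; python3 - <<'E'
from h import *
a=get_image('scene');b=get_image('side')
cv2.imwrite('pics/s10.png',np.hstack([cv2.resize(a[180:280,190:290],(400,400)),cv2.resize(b[180:280,190:290],(400,400))]))
E
```

```text
[[-0.023, 0.999, -0.03], [0.004, -0.029, -1.0], [-1.0, -0.023, -0.003]] 11.95 [645.3 161.8  68.4] [-4.39 -1.43 10.51] dq [-0.    -0.005  0.009 -0.001 -0.013  0.001]
```

View pics/s10.png

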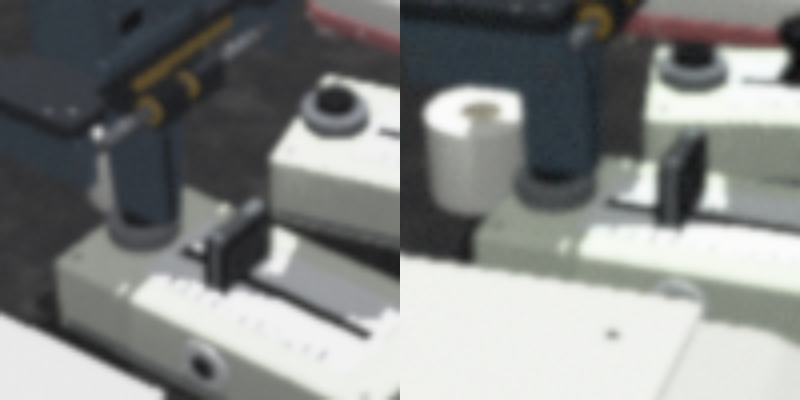

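Hard stop at z≈68.3 with 10–17 N, and no black of the button is visible. I'll release slowly to read the spring travel.

Request:
play_rows(
  grip=[0,0],
  dp=[
    [-0.001,0,0],
    [0,0,0],
  ],
  yaw=[0,0],
)

```text
time: 12.25
position: [645.3, 161.8, 71.0]
tool_rot: [-0.486, -0.503, -0.499, 0.512]
force: [-0.8, -1.4, 2.2]
finger_gap: 0.003
```

Request:
play_rows(
  grip=[0,0],
  dp=[
    [-0.001,0,0],
    [0,0,0],
  ],
  yaw=[0,0],
)

```text
time: 12.45
position: [645.3, 161.8, 72.0]
tool_rot: [-0.486, -0.503, -0.499, 0.512]
force: [-0.7, 0.6, 1.8]
finger_gap: 0.003
```

Request:
play_rows(
  grip=[0,0],
  dp=[
    [-0.001,0,0],
    [0,0,0],
  ],
  yaw=[0,0],
)

```text
time: 12.65
position: [645.3, 161.8, 72.4]
tool_rot: [-0.486, -0.503, -0.499, 0.512]
force: [-0.7, -0.3, 1.2]
finger_gap: 0.004
```

Request:
play_rows(
  grip=[0,0],
  dp=[
    [-0.001,0,0],
    [0,0,0],
  ],
  yaw=[0,0],
)

```text
time: 12.85
position: [645.3, 161.8, 73.0]
tool_rot: [-0.486, -0.503, -0.499, 0.512]
force: [-0.1, 0.4, 0.4]
finger_gap: 0.005
```

Request:
play_rows(
  grip=[0,0],
  dp=[
    [-0.001,0,0],
    [0,0,0],
  ],
  yaw=[0,0],
)

```text
time: 13.05
position: [645.4, 161.8, 73.7]
tool_rot: [-0.486, -0.503, -0.499, 0.512]
force: [0.2, 0.0, 0.6]
finger_gap: 0.004
```

The force runs linearly from ~0 at z=73.4 to the stop at 68.3, so the travel is about 5 mm and the button was fully pressed. Now I retreat.

Request:
play_rows(
  grip=[0,0,0,0,0,0,0,0,0,0,0],
  dp=[
    [-0.005,0,0],
    [-0.01,0,0],
    [-0.015,0,0],
    [-0.01,0,0],
    [0,-0.02,0],
    [-0.005,-0.03,0],
    [0,-0.03,0],
    [0,-0.03,0],
    [0,-0.02,0],
    [0,0,0],
    [0,0,0],
  ],
  yaw=[0,0,0,0,0,0,0,0,0,0,0],
)

```text
time: 14.15
position: [514.7, 165.8, 128.9]
tool_rot: [-0.487, -0.505, -0.498, 0.51]
force: [0.2, 0.1, -0.6]
finger_gap: 0.005
```

```bash
python3 st.py; python3 - <<'E'
from h import *
a=get_image('scene');b=get_image('wrist')
cv2.imwrite('pics/s11.png',np.hstack([cv2.resize(a[180:330,180:330],(400,400)),cv2.resize(b[0:280,140:420],(400,400))]))
E
```

```text
[[-0.015, 0.999, -0.03], [0.006, -0.03, -1.0], [-1.0, -0.015, -0.006]] 14.15 [514.7 165.8 128.9] [ 0.21  0.11 -0.65] dq [ 0.004 -0.018  0.011  0.003  0.011  0.   ]
```

View pics/s11.png

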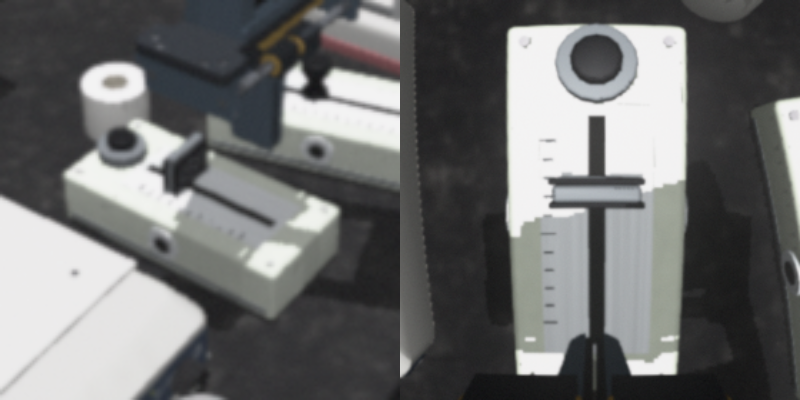

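The paddle stands by itself, the button is up again, and the fingers are clear. Handing in.

```bash
python3 -c "
from plant import *
print(job.finish_job())"
```

```text
the job is handed in; nothing more can be done
None
```

I pushed the paddle to its third click and left it resting there, pressed the button on the same box fully down, let go, and handed the job in. No verdict was reported.

- **Paddle:** I pushed it with the shut fingertips in small steps. Three separate teeth came up, each with a rise to about 6–8 N that fell to zero. The push began at x ≈ 500, 520 and 540 mm and the crests came at about 510, 530 and 550 mm. I stopped at x ≈ 553 mm, about 7 mm short of touching the paddle in its third seat, and a picture showed the gap before I backed off.
- **Button:** It met a hard stop at z ≈ 68.3 mm with 10–17 N. On a slow release the force faded to about nothing at z ≈ 73.4 mm, so the travel was about 5 mm.
- **Last check:** The final pictures show the paddle standing free in the third-click region, by the box's scale marks and my travel estimate of 68–76 mm. The button was up, the gripper was clear of everything and the force was about 0 N. The part of the other box in view and the label roll looked unmoved, and no unexpected contact force was felt. The beaker and cup were outside those last views, so I did not check them at the end.
- **Disagreement:** The cameras differed by 3–5 mm on the box and button position, and by more on the button's height. I settled both by touch.

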